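# Switch on the sample-prep bench in order

### The job

Switch on the three bench instruments in order by pressing their latching keys: first the blue key of the heater-shaker, then the green key of the centrifuge, last the yellow key of the vortex mixer, each pressed down lightly to its stop so that it stays in. Only press: do not shove or lift the instruments, and leave the red cut-out button, the reagent bottle and the tip box alone.

Things in the scene. Friction and masses are not known exactly. Their poses are not given: they have to be found in the camera images.
- shaker: heater-shaker: white box 200 x 150 x 60 mm with an aluminium platform and a blue well plate behind the key, up to 94 mm high. Loose on the bench, about 2.5 kg. Origin at the centre of its underside; its x axis points from its front edge (with the key) to its back, z up.
- shaker_key_top (a point): centre of the top of the shaker's blue round key (36 mm across). Built 65 mm in front of the shaker's centre; it stands 18 mm above the box when off (78 mm above the bench) and moves down with the key.
- shaker_key (a joint): how far the blue key is pressed, m: 0 = off, 0.008 = fully in; it stays where left; over 0.005 is on. The cap on it is springy (1.5 N/mm): pressed from off, the top gives 2 mm, the key yields at about 3 N and goes in 8 mm to its stop, then the cap gives again (top 12 mm down: about 6 N; hard end at 16 mm). Let go, the top rests 8 mm lower than off.
- centrifuge: small centrifuge: grey box 200 x 150 x 70 mm with a dark blue domed lid behind the key, up to 123 mm high. Loose on the bench, about 2.5 kg. Origin at the centre of its underside; its x axis points from its front edge (with the key) to its back, z up.
- centrifuge_key_top (a point): centre of the top of the centrifuge's green round key (36 mm across). Built 65 mm in front of the centrifuge's centre; it stands 18 mm above the box when off (88 mm above the bench) and moves down with the key.
- centrifuge_key (a joint): how far the green key is pressed, m: 0 = off, 0.008 = fully in; it stays where left; over 0.005 is on. The cap on it is springy (1.5 N/mm): pressed from off, the top gives 2 mm, the key yields at about 3 N and goes in 8 mm to its stop, then the cap gives again (top 12 mm down: about 6 N; hard end at 16 mm). Let go, the top rests 8 mm lower than off.
- mixer: vortex mixer: grey box 200 x 130 x 80 mm with a black rubber cup behind the key, up to 120 mm high. Loose on the bench, about 2.5 kg. Origin at the centre of its underside; its x axis points from its front edge (with the key) to its back, z up.
- mixer_key_top (a point): centre of the top of the mixer's yellow round key (36 mm across). Built 65 mm in front of the mixer's centre; it stands 18 mm above the box when off (98 mm above the bench) and moves down with the key.
- mixer_key (a joint): how far the yellow key is pressed, m: 0 = off, 0.008 = fully in; it stays where left; over 0.005 is on. The cap on it is springy (1.5 N/mm): pressed from off, the top gives 2 mm, the key yields at about 3 N and goes in 8 mm to its stop, then the cap gives again (top 12 mm down: about 6 N; hard end at 16 mm). Let go, the top rests 8 mm lower than off.
- cutout_top (a point): centre of the top of the red round cut-out button (32 mm across, 18 mm above the bench, sprung) on a yellow disc housing 48 mm across fixed to the bench. Must not be pressed.
- cutout (a joint): how far the red cut-out button is pressed, m (0 = up, 0.006 = fully down).
- reagent: amber reagent bottle with white cap, 40 mm across, 90 mm high, loose; origin at the centre of its underside. To be left alone.
- tipbox: blue box of pipette tips, 80 x 120 x 54 mm high, loose; origin at the centre of its underside, long side along its y. To be left alone.
Mind the look-alikes: they are no part of the job. What is shaped like the mixer but orange is not meant. What is shaped like the part that bears cutout_top but white is not meant.

How it is judged (in metres and radians):
On the way, in this order (a step that is already met when the one before it is completed fails the run):
1. the heater-shaker's blue key is in, the others still off (value of joint shaker_key above 0.005 m and value of joint each of centrifuge_key, mixer_key below 0.003 m), for 0.1 s.
2. then the centrifuge's green key is in, the yellow one still off (value of joint each of shaker_key, centrifuge_key above 0.005 m and value of joint mixer_key below 0.003 m), for 0.1 s.
3. then the mixer's yellow key is in (value of joint each of shaker_key, centrifuge_key, mixer_key above 0.005 m), for 0.1 s.
At the end, for the whole second after the job is handed in: All three keys are pressed in by more than 5 of their 8 mm; the red button is up; the instruments stand within 20 mm and the bottle and tip box within 30 mm of where they started, upright and at rest (all of step 3 and value of joint cutout below 0.0015 m and distance of each of shaker, centrifuge, mixer from where it was at the start of the episode below 0.02 m and distance of each of reagent, tipbox from where it was at the start of the episode below 0.03 m and linear speed of each of shaker, centrifuge, mixer, reagent, tipbox below 0.01 m/s and angle between each of shaker, centrifuge, mixer, reagent, tipbox's own z axis and vertical below 0.1 rad); the robot touches nothing.
It fails at once if a key is pressed (over 3 mm) before the one that precedes it is in ((value of joint centrifuge_key above 0.003 m and value of joint shaker_key below 0.005 m) or (value of joint mixer_key above 0.003 m and value of joint centrifuge_key below 0.005 m)).
It fails at once if an instrument is pressed hard (over 25 N) (contact force between any of the fingers, the arm and shaker above 25 N or contact force between any of the fingers, the arm and centrifuge above 25 N or contact force between any of the fingers, the arm and mixer above 25 N).
It fails at once if an instrument is shoved, lifted or tipped (over 20 mm or 0.1 rad) (distance of any of shaker, centrifuge, mixer from where it was at the start of the episode above 0.02 m or angle between any of shaker, centrifuge, mixer's own z axis and vertical above 0.1 rad).
It fails at once if the red cut-out button is pressed (over 2 mm) (value of joint cutout above 0.002 m).
It fails at once if the bottle or the tip box is moved (over 30 mm) or tipped (distance of any of reagent, tipbox from where it was at the start of the episode above 0.03 m or angle between any of reagent, tipbox's own z axis and vertical above 0.3 rad).
It also fails if it takes over 48 s, if anything falls off the work surface, if the arm or the gripper's body presses on something with over 40 N, if the wrist force passes 120 N, or if a joint passes its speed limit or range.

### The arm

A 6-joint arm with a two-finger parallel gripper is mounted at the origin on the work surface. World frame = base frame: x ahead of the robot, y to its left, z up, the work surface at z = 0. Lengths are in m, angles in degrees, forces in N, time in s.
With the tool pointing down it reaches from about 0.35 to 0.85 m from the base axis. Payload 8.1 kg.
Tool frame: the origin (TCP) lies at the very end of the fingers, on their centre line; the grasp point (between the pads) lies 19 mm behind it (bot.tcp_to_grasp is the z of the grasp point in the tool frame, in m); z points along the fingers, y is the line along which they close (so a half turn about z gives the same grasp; the last joint's range is limited). The gripper opens to 93 mm and grips with 3 to 60 N. Pads are 15 mm wide; open, the fingers measure 128 mm over their backs; the gripper's body (75 mm by 188 mm) begins 65 mm behind the grasp point.
Start: joints at [-77.945, 7.471, 85.268, -0, 87.261, -4.893], TCP at [0.175, -0.574, 0.219] pointing down, gripper open.
Joint ranges: [-169.43, 169.43], [-51.17, 129.36], [1.28, 143.12], [-76.62, 256.62], [0, 156.53], [-152.29, 152.29]. Speed limits (degrees/s): [136.94, 136.94, 159.86, 180, 180, 180].

### API

Orientations are given as a 3x3 rotation matrix whose columns are the frame's x, y, z axes.
In Python, from cell import bot gives the robot as it stands.
- The arm moves only by the shell command python3 -m jog 'ROWS' [FORCE]. ROWS is text: rows parted by semicolons, each of 7 numbers parted by spaces: the turn, a rotation vector about the tool's x, y, z in degrees, then the shift along the tool's x, y, z in cm, then the closure, from -1 (fully open) to 1 (shut). A call has 1 to 10 rows; each row is the pose to reach, as a shift and turn from the pose commanded when the call began, along the tool's axes at that moment; what a row does not reach only later rows make up. A row lasts 1/10 s, in which the tool goes at most 50 mm and 8.59 degrees, less where a joint would pass 70% of its speed; a pose out of reach is approached as far as the arm can. A call with a gripper value outside its range is refused whole. The fingers move at their own pace and stop on an object; FORCE is the grip in N (left out, the last holds). Time passes only in rows, so rows that repeat a pose let the fingers close. It gives the time, the measured TCP pose, the force, the opening and the grip force at its end, in the units of the state.
- bot.get_obs(): the state, without advancing time (a new reading comes with each control period).
- bot.read_camera(name): name is "side" or "top" or "wrist"; returns a dict with "pixels" (420x560x3 uint8, blue, green, red), "intrinsics" (3x3 intrinsics, pixels), "R" (3x3) and "t" (3): a world point X has camera coordinates R X + t. Camera axes: x right, y down, z forward; pixel columns grow to the right and rows downward; lengths in m; the calibration is good to about 2 mm. The wrist camera is an equidistant fisheye: a pixel r from the principal point sees the ray r / f radians off the axis. A picture is of the moment at which its call begins. There is no depth.
- bot.job_done(): hands the job in; it is judged then, once.
Trained networks look in a picture, given as the dict that the camera call returned (one of the last four; its "shot" number tells which), for a name from the list of things; names that differ only in an ending like _2 or _b are one class to them, and where a whole thing is asked for, a point or a joint stands for the part that bears it (a point fixed in the world has none). Each returns a list of dicts, best first, with "score" (0 to 1); they miss things now and then, are a little off and sometimes report something else, mostly with a low value. They report only what shows in the picture. A call takes as long as a camera call. They do not tell look-alikes from the thing itself.
- bot.silhouettes(picture, label): "region" (420x560 bool, what is visible of it) and "at" ([column, row] in pixels, amid what is visible of it).
- bot.pinpoint(picture, label): "at" ([column, row] in pixels: a listed point, or the origin of a listed thing).
The state is a dict: "time_s": time; "joint_pos": joint angles; "joint_vel": joint speeds; "joint_efforts": joint torques, N m; "position": TCP position; "tcp_rot": TCP orientation; "wrist_force": force on the tool from outside, world axes, zero at the start; "ft_torque": the same for the moment, N m; "grip_width": finger opening in m; "grip_force": force on a finger pad.
Only numpy, scipy, OpenCV 4.12 (cv2) and the standard library are available. Lean on these libraries where they do the work, as an engineer would, in place of code of your own. Each camera call takes 0.05 s, during which the arm holds its last target. There are 200 camera calls.

## Working session

There is one attempt and no reset: what is moved stays moved. The work goes in short steps, Python scripts to look and compute and a shell command to move; the robot and the scene stay as the last step left them, time stands still between calls to the robot, and variables do not carry over. Pictures are saved under pics/ and viewed, at most 10 in all, crops included, and the job is handed in when it is done.

```bash
mkdir -p pics; cat > h.py <<'E'
from cell import bot
import numpy as np, cv2
def ray(p,uv):
    K=p["intrinsics"];R=np.array(p["R"]);t=np.array(p["t"])
    d=np.linalg.inv(K)@[uv[0],uv[1],1.]
    return -R.T@t, R.T@d
def atz(p,uv,z):
    c,d=ray(p,uv); return c+d*(z-c[2])/d[2]
H=dict(shaker_key_top=.078,centrifuge_key_top=.088,mixer_key_top=.098,cutout_top=.018,shaker=0,centrifuge=0,mixer=0,reagent=0,tipbox=0)
E
python3 - <<'E'
from h import *
for n in("top","side"):
    p=bot.read_camera(n); cv2.imwrite(f"pics/{n}.png",p["pixels"])
    c,_=ray(p,(280,210)); print(n,c.round(3))
    for l,z in H.items():
        for d in bot.pinpoint(p,l)[:3]: print(l,np.round(d["at"],1),round(d["score"],2),atz(p,d["at"],z).round(3))
o=bot.get_obs(); print(o["time_s"],o["position"],o["tcp_rot"])
E
```

```text
top [0.41  0.032 1.11 ]
shaker_key_top [291.8 170.4] 0.78 [ 0.582 -0.004  0.078]
centrifuge_key_top [421.  197.9] 0.59 [ 0.525 -0.284  0.088]
mixer_key_top [134.1 291.3] 0.76 [0.318 0.323 0.098]
mixer_key_top [163.2 189.9] 0.52 [0.533 0.27  0.098]
mixer_key_top [224.2 250.1] 0.44 [0.407 0.137 0.098]
cutout_top [326.9 267. ] 0.71 [ 0.371 -0.089  0.018]
cutout_top [288.6 258.3] 0.63 [ 0.39  -0.002  0.018]
cutout_top [280.1 219.1] 0.45 [0.479 0.019 0.018]
shaker [285.1 145. ] 0.9 [0.655 0.009 0.   ]
shaker [290.7 259.1] 0.54 [ 0.388 -0.007  0.   ]
centrifuge [404.3 168.8] 0.98 [ 0.603 -0.273  0.   ]
mixer [173.1 167. ] 0.94 [0.599 0.271 0.   ]
mixer [121.1 278.8] 0.89 [0.337 0.382 0.   ]
reagent [229.4 252.5] 0.83 [0.401 0.135 0.   ]
tipbox [379.4 276.6] 0.58 [ 0.35  -0.213  0.   ]
tipbox [285.5 147.1] 0.23 [0.65  0.008 0.   ]
side [0.244 0.703 0.766]
shaker_key_top [248.1 195.6] 0.54 [ 0.592 -0.008  0.078]
shaker_key_top [332.3 236.2] 0.53 [0.374 0.047 0.078]
centrifuge_key_top [305.8 135.9] 0.49 [ 0.542 -0.277  0.088]
mixer_key_top [217.1 285.4] 0.84 [0.533 0.263 0.098]
mixer_key_top [319.5 344.7] 0.64 [0.322 0.312 0.098]
cutout_top [331.1 237.9] 0.71 [ 0.386 -0.004  0.018]
cutout_top [347.1 214.9] 0.43 [ 0.372 -0.092  0.018]
shaker [225.4 219.3] 0.79 [0.648 0.012 0.   ]
centrifuge [285.2 156. ] 0.79 [ 0.603 -0.285  0.   ]
centrifuge [250.2 198.1] 0.53 [ 0.623 -0.082  0.   ]
mixer [294.9 405.3] 0.8 [0.338 0.378 0.   ]
mixer [185.8 309.9] 0.62 [0.607 0.275 0.   ]
reagent [303.7 287.5] 0.73 [0.404 0.138 0.   ]
tipbox [364.7 192. ] 0.62 [ 0.354 -0.212  0.   ]
1.0 [ 0.17491312 -0.57393933  0.21864442] [[ 9.56580854e-01  2.91467099e-01  1.07831517e-05]
 [ 2.91467099e-01 -9.56580854e-01 -8.30230603e-06]
 [ 7.89510739e-06  1.10847609e-05 -1.00000000e+00]]
```

View pics/top.png

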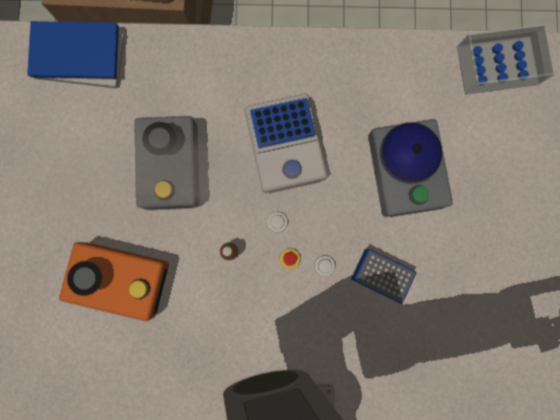

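View pics/side.png

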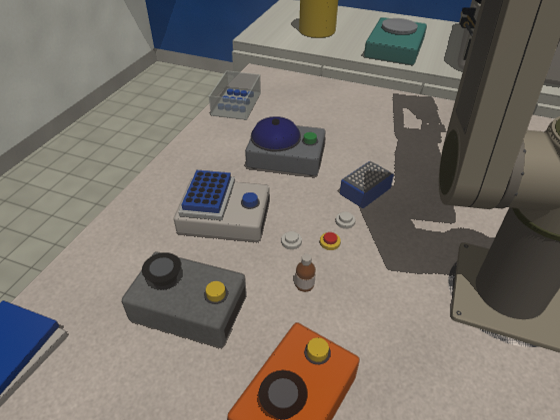

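The top view shows the blue key at (292,169), the green key at (420,195) and the red cut-out at (290,259). There are two mixer candidates: the grey box at (165,162) with its key at (163,189), and the orange box at (113,281) with its key at (138,289). The grey one fits the description. White discs at (277,222) and (325,266) are look-alikes of the cut-out. Next I refine the key centres by colour and confirm in a crop.

```bash
python3 - <<'E'
from h import *
from scipy.optimize import least_squares
S={"shaker_key_top":((100,125),dict(top=(292,169),side=(250,200))),"centrifuge_key_top":((45,85),dict(top=(420,195),side=(310,137))),"mixer_key_top":((15,35),dict(top=(163,189),side=(216,291)))}
P={n:bot.read_camera(n) for n in("top","side")}
for l,(hr,at) in S.items():
    rs=[]
    for n,p in P.items():
        im=p["pixels"]; hsv=cv2.cvtColor(im,cv2.COLOR_BGR2HSV)
        m=((hsv[...,0]>=hr[0])&(hsv[...,0]<=hr[1])&(hsv[...,1]>(70 if l[0]=='s' else 110))&(hsv[...,2]>50)).astype(np.uint8)
        k,lab,st,ce=cv2.connectedComponentsWithStats(m)
        i=min((i for i in range(1,k) if st[i,4]>60),key=lambda i:np.hypot(*(ce[i]-at[n])))
        uv=ce[i]; print(l,n,uv.round(1),st[i],"key centroid z-3mm" ,atz(p,uv,H[l]-.003).round(4))
o=P["top"]["pixels"]
cv2.imwrite("pics/crop.png",np.hstack([cv2.resize(o[100:320,50:220],None,fx=2.2,fy=2.2),cv2.resize(o[100:320,240:360],None,fx=2.2,fy=2.2)]))
E
```

```text
shaker_key_top top [292.  167.2] [285 161  15  14 169] key centroid z-3mm [ 0.5896 -0.0049  0.075 ]
shaker_key_top side [249.7 199.5] [243 193  15  14 184] key centroid z-3mm [ 5.849e-01 -1.000e-04  7.500e-02]
centrifuge_key_top top [420.  193.9] [413 187  15  15 177] key centroid z-3mm [ 0.5338 -0.283   0.085 ]
centrifuge_key_top side [309.7 135.9] [304 133  12   7  72] key centroid z-3mm [ 0.5334 -0.2854  0.085 ]
mixer_key_top top [162.7 189.2] [155 181  16  17 213] key centroid z-3mm [0.5343 0.2716 0.095 ]
mixer_key_top side [215.2 290.9] [206 281  20  21 339] key centroid z-3mm [0.5322 0.2733 0.095 ]
```

View pics/crop.png

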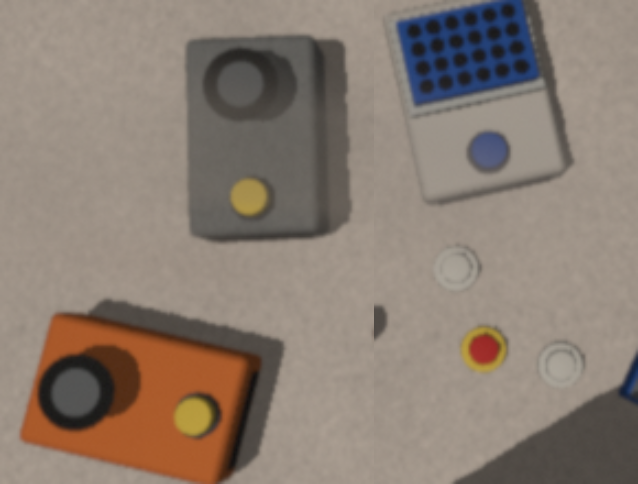

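The crop confirms it: the grey box with the yellow key is the mixer and the orange one is the decoy. The two views agree on the key tops to within about 7 mm: shaker (0.587,-0.003), centrifuge (0.534,-0.284), mixer (0.533,0.272). I close the fingers and travel high to the shaker key.

```bash
python3 -m jog '0 0 0 3.9 -2.9 0 1;0 0 0 7.7 -5.9 0 1;0 0 0 11.6 -8.8 0 1;0 0 0 15.4 -11.7 0 1;0 0 0 19.3 -14.7 0 1;0 0 0 23.2 -17.6 0 1;0 0 0 27 -20.5 0 1;0 0 0 30.9 -23.5 0 1;0 0 0 34.7 -26.4 0 1;0 0 0 38.6 -29.3 0 1' 10
python3 -m jog '0 0 0 3.5 -2.7 0 1;0 0 0 7 -5.3 0 1;0 0 0 10.5 -8 0 1;0 0 0 14 -10.6 0 1;0 0 0 17.5 -13.3 0 1;0 0 0 17.5 -13.3 0 1;0 0 0 17.5 -13.3 4 1;0 0 0 17.5 -13.3 8 1;0 0 0 17.5 -13.3 10 1;0 0 0 17.5 -13.3 10 1'
```

```text
time_s: 2.1
position: [0.4596, -0.1794, 0.219]
tcp_rot: [[0.957, 0.291, 0.001], [0.291, -0.957, -0.0], [0.001, 0.001, -1.0]]
wrist_force: [0.9, 0.3, -0.5]
grip_width: 0.0175
grip_force: 0.0
time_s: 3.1
position: [0.5841, -0.0031, 0.1144]
tcp_rot: [[0.957, 0.291, -0.007], [0.291, -0.957, 0.001], [-0.007, -0.003, -1.0]]
wrist_force: [0.3, -0.5, -0.1]
grip_width: 0.0006
grip_force: 0.0
```

```bash
python3 -m jog '0 0 0 0 0 2 1;0 0 0 0 0 3.2 1;0 0 0 0 0 3.7 1;0 0 0 0 0 4 1;0 0 0 0 0 4.2 1;0 0 0 0 0 4.4 1;0 0 0 0 0 4.6 1;0 0 0 0 0 4.8 1;0 0 0 0 0 4.8 1;0 0 0 0 0 4.8 1'
```

```text
time_s: 4.1
position: [0.5878, -0.003, 0.071]
tcp_rot: [[0.957, 0.291, 0.001], [0.291, -0.957, -0.0], [0.001, 0.0, -1.0]]
wrist_force: [0.7, -1.1, 1.7]
grip_width: 0.0005
grip_force: 1.2
```

```bash
python3 -m jog '0 0 0 0 0 0.1 1;0 0 0 0 0 0.2 1;0 0 0 0 0 0.3 1;0 0 0 0 0 0.4 1;0 0 0 0 0 0.5 1;0 0 0 0 0 0.5 1;0 0 0 0 0 0.5 1'
```

```text
time_s: 4.8
position: [0.5878, -0.003, 0.0662]
tcp_rot: [[0.957, 0.292, 0.001], [0.292, -0.957, -0.0], [0.001, 0.0, -1.0]]
wrist_force: [0.3, -1.4, 6.0]
grip_width: 0.0002
grip_force: 3.0
```

The shaker key reads 6 N at 12 mm down, so it is at its stop. Next the centrifuge.

```bash
python3 -m jog '0 0 0 0 0 -2 1;0 0 0 0 0 -6 1;0 0 0 0 0 -10 1;0 0 0 -2 4 -10 1;0 0 0 -4.3 8 -10 1;0 0 0 -6.5 12 -10 1;0 0 0 -8.6 16 -10 1;0 0 0 -11 20.5 -10 1;0 0 0 -13.4 25.3 -10 1;0 0 0 -13.4 25.3 -10 1'
python3 -m jog '0 0 0 0 0 0 1;0 0 0 0 0 3 1;0 0 0 0 0 5 1;0 0 0 0 0 6 1;0 0 0 0 0 6 1'
python3 - <<'E'
from h import *
p=bot.read_camera("side");cv2.imwrite("pics/side2.png",p["pixels"])
E
```

```text
time_s: 5.8
position: [0.5307, -0.2888, 0.1647]
tcp_rot: [[0.958, 0.287, -0.002], [0.287, -0.958, -0.001], [-0.002, 0.0, -1.0]]
wrist_force: [-0.2, 1.6, -0.1]
grip_width: 0.0011
grip_force: 0.0
time_s: 6.3
position: [0.5321, -0.2816, 0.1035]
tcp_rot: [[0.956, 0.293, -0.003], [0.293, -0.956, 0.003], [-0.002, -0.003, -1.0]]
wrist_force: [-0.7, 1.2, 0.3]
grip_width: 0.0004
grip_force: 0.0
```

View pics/side2.png

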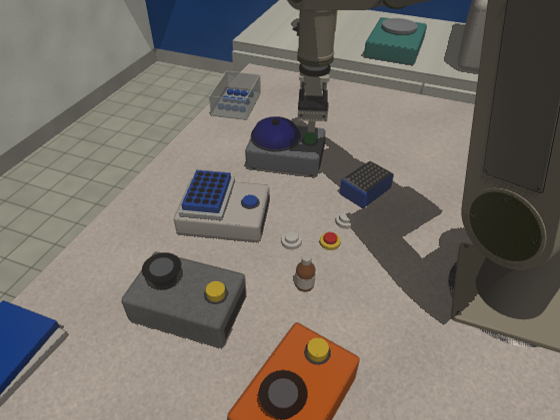

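The fingertips are over the green key at (311,135), and the blue key at (250,201) sits lower in its box. The shaker has not moved. I press the green key.

```bash
python3 -m jog '0 0 0 0 0 0.8 1;0 0 0 0 0 1.4 1;0 0 0 0 0 1.7 1;0 0 0 0 0 2 1;0 0 0 0 0 2.2 1;0 0 0 0 0 2.4 1;0 0 0 0 0 2.6 1;0 0 0 0 0 2.8 1;0 0 0 0 0 2.8 1;0 0 0 0 0 2.8 1'
```

```text
time_s: 7.35
position: [0.533, -0.284, 0.0778]
tcp_rot: [[0.957, 0.291, 0.0], [0.291, -0.957, 0.0], [0.0, -0.0, -1.0]]
wrist_force: [-1.5, 2.5, 3.0]
grip_width: 0.0004
grip_force: 1.8
```

```bash
python3 -m jog '0 0 0 0 0 0.1 1;0 0 0 0 0 0.2 1;0 0 0 0 0 0.2 1;0 0 0 0 0 0.2 1'
```

```text
time_s: 7.75
position: [0.5331, -0.284, 0.076]
tcp_rot: [[0.957, 0.292, 0.0], [0.292, -0.957, -0.0], [0.0, 0.0, -1.0]]
wrist_force: [-2.0, 2.3, 5.7]
grip_width: 0.0006
grip_force: 3.1
```

Green reads about 6 N at 12 mm down, so it is in. Now the mixer.

```bash
python3 -m jog '0 0 0 0 0 -2 1;0 0 0 0 0 -6 1;0 0 0 0 0 -10 1;0 0 0 1.2 -3.8 -10 1;0 0 0 2.3 -7.7 -10 1;0 0 0 3.5 -11.5 -10 1;0 0 0 4.7 -15.3 -10 1;0 0 0 5.8 -19.1 -10 1;0 0 0 7 -23 -10 1;0 0 0 8.2 -26.8 -10 1'
python3 -m jog '0 0 0 1.2 -3.8 0 1;0 0 0 2.3 -7.7 0 1;0 0 0 3.5 -11.5 0 1;0 0 0 4.7 -15.3 0 1;0 0 0 5.8 -19.1 0 1;0 0 0 7 -23 0 1;0 0 0 8 -26.4 0 1;0 0 0 8 -26.4 0 1;0 0 0 8 -26.4 3 1;0 0 0 8 -26.4 5 1'
python3 -m jog '0 0 0 0 0 0.5 1;0 0 0 0 0 1 1;0 0 0 0 0 1 1;0 0 0 0 0 1 1'
```

```text
time_s: 8.75
position: [0.5331, -0.0024, 0.1754]
tcp_rot: [[0.957, 0.291, 0.001], [0.291, -0.957, -0.0], [0.0, 0.001, -1.0]]
wrist_force: [0.9, 0.0, -0.3]
grip_width: -0.0003
grip_force: 0.0
time_s: 9.75
position: [0.5329, 0.2717, 0.1243]
tcp_rot: [[0.956, 0.292, 0.0], [0.292, -0.956, -0.001], [0.0, 0.001, -1.0]]
wrist_force: [-0.5, -0.4, -1.1]
grip_width: 0.0006
grip_force: 0.0
time_s: 10.15
position: [0.5337, 0.2721, 0.1169]
tcp_rot: [[0.957, 0.291, 0.002], [0.291, -0.957, 0.001], [0.002, -0.0, -1.0]]
wrist_force: [1.0, -0.1, 1.2]
grip_width: 0.0002
grip_force: 0.0
```

```bash
python3 -m jog '0 0 0 0 0 0.8 1;0 0 0 0 0 1.4 1;0 0 0 0 0 1.7 1;0 0 0 0 0 2 1;0 0 0 0 0 2.2 1;0 0 0 0 0 2.4 1;0 0 0 0 0 2.6 1;0 0 0 0 0 2.8 1;0 0 0 0 0 2.8 1;0 0 0 0 0 2.8 1'
```

```text
time_s: 11.15
position: [0.5329, 0.2722, 0.0878]
tcp_rot: [[0.957, 0.291, 0.0], [0.291, -0.957, 0.0], [0.0, -0.0, -1.0]]
wrist_force: [-3.1, -0.6, 2.3]
grip_width: 0.001
grip_force: 1.8
```

```bash
python3 -m jog '0 0 0 0 0 0.1 1;0 0 0 0 0 0.2 1;0 0 0 0 0 0.2 1;0 0 0 0 0 0.2 1'
python3 -m jog '0 0 0 0 0 0 1'
```

```text
time_s: 11.55
position: [0.533, 0.2722, 0.086]
tcp_rot: [[0.957, 0.292, 0.0], [0.292, -0.957, 0.0], [0.0, -0.0, -1.0]]
wrist_force: [-3.4, -1.1, 6.2]
grip_width: 0.0003
grip_force: 3.1
time_s: 11.65
position: [0.533, 0.2722, 0.0861]
tcp_rot: [[0.957, 0.292, 0.0], [0.292, -0.957, 0.0], [0.0, -0.0, -1.0]]
wrist_force: [-2.8, -2.1, 6.3]
grip_width: 0.0006
grip_force: 3.1
```

The yellow key reads 6 N at its stop, so I lift off and check.

```bash
python3 -m jog '0 0 0 0 0 -1 1;0 0 0 0 0 -4 1;0 0 0 0 0 -8 1;0 0 0 0 0 -12 1;0 0 0 0 0 -14 1;0 0 0 0 0 -14 1;0 0 0 0 0 -14 1;0 0 0 0 0 -14 1'
python3 - <<'E'
from h import *
p=bot.read_camera("side");cv2.imwrite("pics/side3.png",p["pixels"])
E
```

```text
time_s: 12.45
position: [0.532, 0.2718, 0.2235]
tcp_rot: [[0.957, 0.291, -0.003], [0.291, -0.957, -0.001], [-0.003, 0.0, -1.0]]
wrist_force: [0.8, 0.7, 0.5]
grip_width: 0.0004
grip_force: 0.0
```

View pics/side3.png

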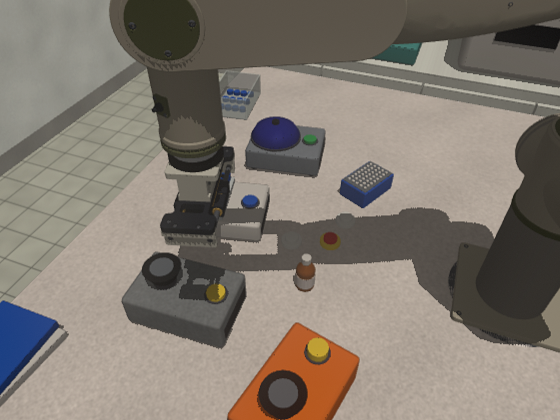

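The green key (310,139), blue key (250,201) and yellow key (216,293) all sit low in their boxes. Nothing has shifted and the gripper is clear.

```bash
python3 -c "from cell import bot; print(bot.job_done())"
```

```text
the job is handed in; nothing more can be done
None
```

I pressed the blue, green and yellow keys to their stops in that order, at about 6 N each; the last picture showed nothing displaced, and the job is handed in at about 12.5 s, with no verdict returned.

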